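# Index the rotary phone holder by one hole

## Task

Index the rotary phone holder to its next hole, clockwise seen from above: push the round black plunger cap all the way in with the fingertips, keep it in while you swing it round with the table, and at the next notch let it spring back up so that the table is locked there. Only push and never grip anything; the opened phone stays lying in its nest on the table, and everything else on the mat stays where it is.

Things in the scene. Friction and masses are not known exactly. Their poses are not given: they have to be found in the camera images.
- turntable (a joint): angle of the turning table, rad: 0 at the start (locked in a notch), growing clockwise seen from above; it turns freely both ways (light friction, about 0.06 N m) once the plunger is in. The fixed steel wheel under it has 6 notches, 60 degrees apart, so the next notch clockwise is at 1.047; locked, the table has about 1 degree of play either way
- plunger (a joint): stroke of the plunger, m: 0 when sprung up, growing as it is pushed straight down, 0.012 at its stop. The spring takes about 3.5 N to start and 8 N at the stop; pushed in more than about 9 mm it frees the table. Let go, it springs up, locking if the table is within about 2 degrees of a notch; elsewhere it rides under the wheel's rim, about 8.5 mm in, and springs up into the notch when the table is pushed on to it with nothing holding the cap down
- plunger_cap (a point): point at the centre of the top of the plunger's round black cap (floor of its dish); z is up. The cap is 50 mm across, its dish 44 mm across with a rim 3 mm high. It stands on an ear of the turning table, 112 mm out from the axis, and moves round with the table; its top is about 79 mm above the work surface when sprung up and 67 mm when pushed in. Its grippy plastic lets pressing fingertips drag it sideways
- table_axis (a point): point on the vertical axis of the turning table, in the plane of its aluminium top (180 mm across, 57 mm above the work surface); its x axis points towards the plunger
- open_phone: opened phone, 72 x 148 x 8 mm, lying loose in a nest of six 6 mm high black stops on the turning table; origin at the centre of its underside, on the table's axis, long side along its y
- phone_a: spare closed phone, black, 72 x 148 x 8 mm, lying on the mat; origin at the centre of its underside, long side along its y
- phone_b: spare closed phone with a white frame, 72 x 148 x 8 mm, lying on the mat; origin at the centre of its underside, long side along its y
- screwdriver: small screwdriver, 160 mm long, lying on the mat; origin at the middle of its underside
- flux_pot: small round white pot with a steel lid, 46 mm across, 32 mm high; origin at the centre of its underside
- screw_tray: open grey parts tray with four compartments, 75 x 95 x 18 mm; origin at the centre of its underside
- cleaner: white bottle with a black cap, 48 mm across, 110 mm high, standing on the mat; origin at the centre of its underside
- tape_roll: roll of amber tape lying flat, 66 mm across, 18 mm high; origin at the centre of its underside

How it is judged:
By the outcome, as a careful person would: the job done as asked, in the order asked, and still so for the second after the job is handed in, with the robot touching nothing.
It also fails if it takes over 38 s, if anything falls off the work surface, if the arm or the gripper's body presses on something with over 40 N, if the wrist force passes 120 N, or if a joint passes its speed limit or range.

## Robot

A 6-joint arm with a two-finger parallel gripper is mounted at the origin on the work surface. World frame = base frame: x ahead of the robot, y to its left, z up, the work surface at z = 0. Lengths are in m, angles in rad, forces in N, time in s.
With the tool pointing down it reaches from about 0.375 to 0.9 m from the base axis. Payload 3.1 kg.
Tool frame: the origin (TCP) lies where the fingers leave the gripper's body, on its centre line; the fingertips stand 70 mm ahead of it and the grasp point (between the pads) lies 51 mm ahead of it (robot.tip_reach is the distance from the TCP to the fingertips, in m); z points along the fingers, y is the line along which they close (so a half turn about z gives the same grasp; the last joint's range is limited). The gripper opens to 87 mm and grips with 3 to 60 N. Pads are 19 mm wide; open, the fingers measure 117 mm over their backs; the gripper's body (75 mm by 190 mm) begins 51 mm behind the grasp point.
Start: joints at [1.038, 0.527, 1.433, -0, 1.181, -0.178], TCP at [0.217, 0.586, 0.292] pointing down, gripper open.
Joint ranges: [-3.08, 3.08], [-0.75, 2.2], [0.22, 2.44], [-1.43, 4.57], [0, 2.65], [-2.85, 2.85]. Speed limits (rad/s): [2.79, 2.79, 3.14, 3.14, 3.14, 3.14].

## Interface

Orientations are given as a unit quaternion [x, y, z, w].
In Python, from rig import robot gives the robot as it stands.
- The arm moves only by the tool carry_out, never from a script. Its argument "rows" is a list that holds one entry, the list of rows, each a list of 6 numbers: the shift along the tool's x, y, z in mm, then the turn, a rotation vector about the tool's x, y, z in units of 8 degrees (1.0 is 8 degrees). A call has 1 to 20 rows; each row is the pose to reach, as a shift and turn from the pose commanded when the call began, along the tool's axes at that moment; what a row does not reach only later rows make up. A row lasts 1/10 s, in which the tool goes at most 50 mm and 8.59 degrees, less where a joint would pass 70% of its speed; a pose out of reach is approached as far as the arm can. A call with a gripper value outside its range is refused whole. "fingers" is the opening, from 0 (shut) to 1 (fully open), set as the call begins (left out, the last holds). The fingers move at their own pace and stop on an object; "grip_force" is the grip in N (left out, the last holds). Time passes only in rows, so rows that repeat a pose let the fingers close. It gives the time, the measured TCP pose, the force and the opening at its end, in the units of the state.
- robot.get_obs(): the state, without advancing time (a new reading comes with each control period).
- robot.camera(name): name is "scene" or "top"; returns a dict with "color" (480x640x3 uint8, red, green, blue), "depth" (480x640 float32, m along the optical axis (not along the pixel's ray), 0 where there is no reading), "K" (3x3 intrinsics, pixels), "camera_from_world" (4x4, takes a point from world to camera coordinates). Camera axes: x right, y down, z forward; pixel columns grow to the right and rows downward; lengths in m; the calibration is good to about 2 mm. A picture is of the moment at which its call begins.
- robot.hand_in(): hands the job in, once; it reports no verdict.
The state is a dict: "time": time; "q": joint angles; "joint_velocities": joint speeds; "joint_torque": joint torques, N m; "position": TCP position; "tool_rot": TCP orientation; "ft_force": force on the tool from outside, world axes, zero at the start; "moment": the same for the moment, N m; "grip_width": finger opening in m.
Only numpy, scipy, OpenCV 4.12 (cv2) and the standard library are available. Lean on these libraries where they do the work, as an engineer would, in place of code of your own. Each camera call takes 0.05 s, during which the arm holds its last target. There are 200 camera calls.

## Working session

There is one attempt and no reset: what is moved stays moved. The work goes in short steps, Python scripts to look and compute and a tool call to move; the robot and the scene stay as the last step left them, time stands still between calls to the robot, and variables do not carry over. Pictures are saved under pics/ and viewed, on a budget of 10 in all, crops included, one or two more only if the job needs it, and the job is handed in when it is done.

Besides the shell and the picture viewer there is one more tool, called after ">>>" by a JSON object that holds its "method" and its "body", one argument or row to a line. carry_out: Moves the arm, as the interface text tells. Its arguments: {"type":"object","properties":{"rows":{"type":"array"},"fingers":{"type":"number"},"grip_force":{"type":"number"}},"required":["rows"]}

```bash
mkdir -p pics; ls
python3 - <<'E'
from rig import robot
import cv2,numpy as np,pickle
d={}
for n in("scene","top"):
    c=robot.camera(n); d[n]=c; cv2.imwrite(f"pics/{n}0.png",c["color"][:,:,::-1])
    print(n,c["K"].tolist(),np.round(np.linalg.inv(c["camera_from_world"]),3).tolist())
pickle.dump(d,open("c0.pkl","wb"))
o=robot.get_obs();print(o)
E
```

```text
pics
scene [[463.38192244029887, 0.0, 319.72073396199914], [0.0, 463.38192244029887, 246.17215939743176], [0.0, 0.0, 1.0]] [[0.872, 0.395, -0.291, 0.813], [0.49, -0.705, 0.512, -0.419], [-0.003, -0.588, -0.809, 0.78], [0.0, 0.0, 0.0, 1.0]]
top [[545.0600300303308, 0.0, 318.63326970540675], [0.0, 545.0600300303308, 247.29942247538324], [0.0, 0.0, 1.0]] [[-0.003, -0.981, 0.195, 0.36], [-1.0, 0.005, 0.006, 0.046], [-0.007, -0.195, -0.981, 1.26], [0.0, 0.0, 0.0, 1.0]]
{'time': 0.1, 'q': array([ 1.03749138e+00,  5.28350915e-01,  1.43377872e+00,  1.29152813e-05,
        1.18139543e+00, -1.78498735e-01]), 'joint_velocities': array([-0.00066861, -0.0014214 , -0.00533164,  0.00121231, -0.00106396,
       -0.00100059]), 'joint_torque': array([ 8.94376080e-05, -4.40987098e+01, -1.77150965e+01,  6.35232520e-02,
        5.34070143e-02, -4.10977884e-05]), 'position': array([0.21682742, 0.58562203, 0.2913816 ]), 'tool_rot': array([ 1.76476371e-01,  9.84304403e-01, -9.03576493e-04, -3.42258706e-04]), 'ft_force': array([-0.08473606, -0.49124093,  0.31052217]), 'moment': array([ 0.00651402, -0.03075547, -0.0198529 ]), 'grip_width': 0.08694641506732247}
```

View pics/top0.png

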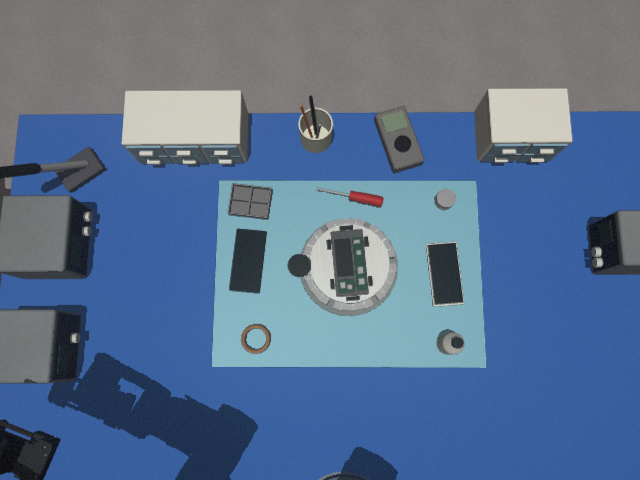

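View pics/scene0.png

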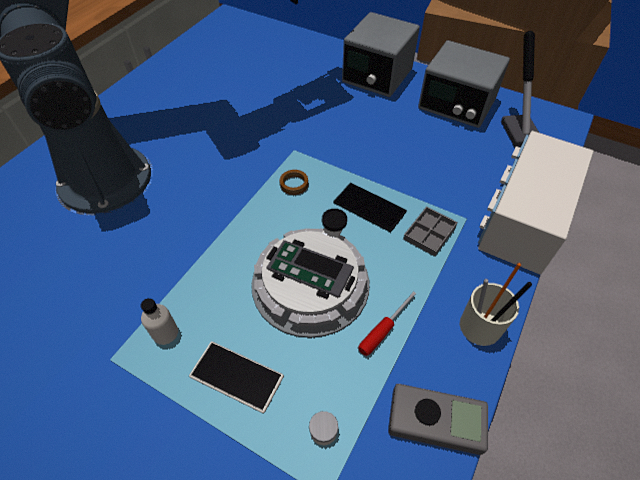

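The top view shows the cap at about (300,265), the table centre at about (349,266), and the phone on the table. In that view, clockwise takes the cap from the left towards the top, so from +y to +x. The scene view agrees, with the cap at about (334,219).

```bash
cat > h.py <<'E'
import numpy as np,cv2
def ray(c,u,v,z):
    T=np.linalg.inv(c["camera_from_world"]); d=T[:3,:3]@np.linalg.inv(c["K"])@[u,v,1]; o=T[:3,3]
    return o+d*(z-o[2])/d[2]
def proj(c,p):
    q=c["camera_from_world"]@np.r_[p,1]; q=c["K"]@q[:3]; return q[:2]/q[2]
def blob(c,mask,u,v,r):
    """contour of the mask whose centroid lies nearest (u,v), within a window r"""
    m=np.zeros_like(mask); s=np.s_[max(0,int(v-r)):int(v+r),max(0,int(u-r)):int(u+r)]; m[s]=mask[s]
    cs=cv2.findContours(m,cv2.RETR_EXTERNAL,cv2.CHAIN_APPROX_NONE)[0]
    return max(cs,key=cv2.contourArea)
def cap(c,u,v,r,z):
    m=(c["color"].max(2)<75).astype(np.uint8)
    k=blob(c,m,u,v,r); (x,y),ax,an=cv2.fitEllipse(k)
    return ray(c,x,y,z),(x,y),ax
E
python3 - <<'E'
import pickle
from h import *
d=pickle.load(open("c0.pkl","rb"))
for n,u,v in(("top",300,265),("scene",334,219)):
    c=d[n]; print(n,cap(c,u,v,18,.080), c["depth"][v,u])
    hsv=cv2.cvtColor(c["color"],cv2.COLOR_RGB2HSV); u,v=((349,266) if n=="top" else (310,270))
    g=(hsv[...,1]<40)&(hsv[...,2]>90)
    # bright aluminium top: 3D points from depth near z=.057
    T=np.linalg.inv(c["camera_from_world"]); V,U=np.mgrid[:480,:640]
    P=np.einsum('ij,jvu->vui',np.linalg.inv(c["K"]),np.stack([U,V,np.ones_like(U)]).astype(float))*c["depth"][...,None]
    P=P@T[:3,:3].T+T[:3,3]
    m=(abs(P[...,2]-.057)<.004); k=blob(c,m.astype(np.uint8),u,v,65)
    h=cv2.convexHull(k)[:,0]; W=np.array([ray(c,a,b,.057)[:2] for a,b in h])
    (cx,cy),r=cv2.minEnclosingCircle(W.astype(np.float32)); print("table",cx,cy,r,len(h))
    print("cap z",P[int(v-0):int(v)+1,int(u)][0], [np.round(P[y,x],3) for x,y in ([(300,265)] if n=="top" else [(334,219)])])
E
```

```text
top (array([0.55550256, 0.09638332, 0.08      ]), (299.0664367675781, 264.8595886230469), (21.0631103515625, 21.313541412353516)) 1.1945131
table 0.5640928745269775 -0.011368278414011002 0.09183719009160995 37
cap z [ 0.55495101 -0.01385701  0.06475224] [array([0.555, 0.094, 0.081])]
scene (array([0.5566712 , 0.09055894, 0.08      ]), (334.5264587402344, 220.90980529785156), (23.42913818359375, 27.160581588745117)) 0.9054823
table 0.5638495087623596 -0.008900625631213188 0.09917356073856354 31
cap z [ 0.56719706 -0.02333526  0.06579179] [array([0.553, 0.095, 0.079])]
```

Run:
```python
import pickle
from h import *
d=pickle.load(open("c0.pkl","rb"))
out=[]
for n,(u,v) in(("top",(349,266)),("scene",(310,270))):
    c=d[n]; im=c["color"].copy(); hsv=cv2.cvtColor(im,cv2.COLOR_RGB2HSV)
    m=((hsv[...,1]<45)&(hsv[...,2]>175)).astype(np.uint8)
    k=blob(c,m,u,v,60); h=cv2.convexHull(k)
    (x,y),ax,an=cv2.fitEllipse(h); W=np.array([ray(c,a,b,.057)[:2] for a,b in h[:,0]])
    A=np.c_[2*W,np.ones(len(W))]; s=np.linalg.lstsq(A,(W**2).sum(1),rcond=None)[0]
    print(n,"ellipse",ray(c,x,y,.057),"circle",s[:2],np.sqrt(s[2]+s[:2]@s[:2]))
    cv2.drawContours(im,[h],-1,(255,0,0),1)
    out.append(cv2.resize(im[v-75:v+75,u-75:u+75],(400,400),interpolation=2))
cv2.imwrite("pics/crop1.png",np.hstack(out)[:,:,::-1])
```

```text
top ellipse [ 0.5633125  -0.01139192  0.057     ] circle [ 0.56485506 -0.01138292] 0.09484332639665927
scene ellipse [ 0.56417771 -0.01990715  0.057     ] circle [ 0.56145398 -0.01518841] 0.08966126521107574
```

View pics/crop1.png

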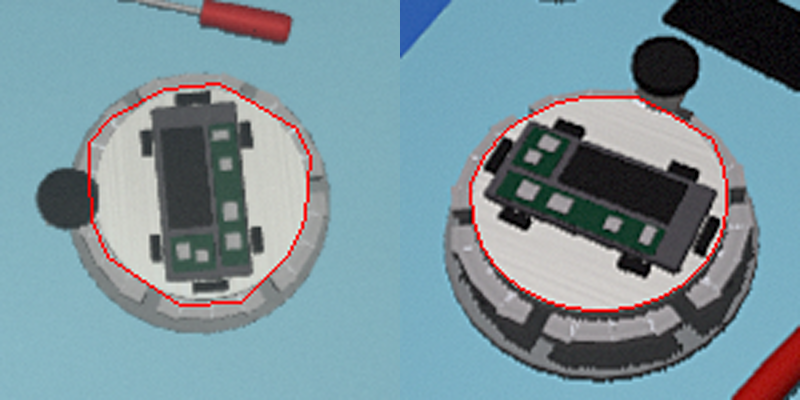

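Axis is about (0.562, -0.0155) and the cap about (0.5555, 0.096), 111 mm apart, which agrees with the 112 mm given. I'll shut the fingers and go above the cap.

>>> {"method": "carry_out", "body": {
  "rows": [
    [[-15, -10, 0, 0, 0, 0], [-45, -31, 5, 0, 0, 0], [-80, -56, 15, 0, 0, 0], [-120, -84, 25, 0, 0, 0], [-160, -112, 35, 0, 0, 0], [-200, -140, 45, 0, 0, 0], [-240, -168, 55, 0, 0, 0], [-280, -196, 65, 0, 0, 0], [-320, -224, 75, 0, 0, 0], [-360, -252, 85, 0, 0, 0], [-400, -280, 95, 0, 0, 0], [-435, -304, 102, 0, 0, 0], [-465, -325, 107, 0, 0, 0], [-480, -336, 110, 0, 0, 0], [-488, -341, 111, 0, 0, 0], [-488, -341, 111, 0, 0, 0], [-488, -341, 111, 0, 0, 0], [-488, -341, 111, 0, 0, 0]]
  ],
  "fingers": 0,
  "grip_force": 10
}}

```text
time: 1.9
position: [0.5551, 0.0982, 0.1815]
tool_rot: [0.175, 0.984, 0.0, -0.0]
ft_force: [0.7, -0.1, -0.2]
grip_width: 0.0005
```

Run:
```python
from rig import robot
from h import *
o=robot.get_obs(); print({k:np.round(o[k],4) for k in("time","q","position","tool_rot","ft_force","grip_width")})
c=robot.camera("scene"); im=c["color"].copy()
p=o["position"]-[0,0,.07]; print(proj(c,p),proj(c,[.5555,.096,.079]))
cv2.imwrite("pics/s1.png",cv2.resize(im[140:340,220:460],(720,600))[:,:,::-1])
```

```text
{'time': np.float64(1.9), 'q': array([-2.3100e-02,  5.9880e-01,  1.6856e+00,  3.0000e-04,  8.5810e-01,
       -1.2414e+00]), 'position': array([0.5551, 0.0982, 0.1815]), 'tool_rot': array([ 1.755e-01,  9.845e-01,  1.000e-04, -5.000e-04]), 'ft_force': array([ 0.7198, -0.1207, -0.1988]), 'grip_width': np.float64(0.0005)}
[336.08824193 207.36266737] [335.3072265  219.11809034]
```

View pics/s1.png

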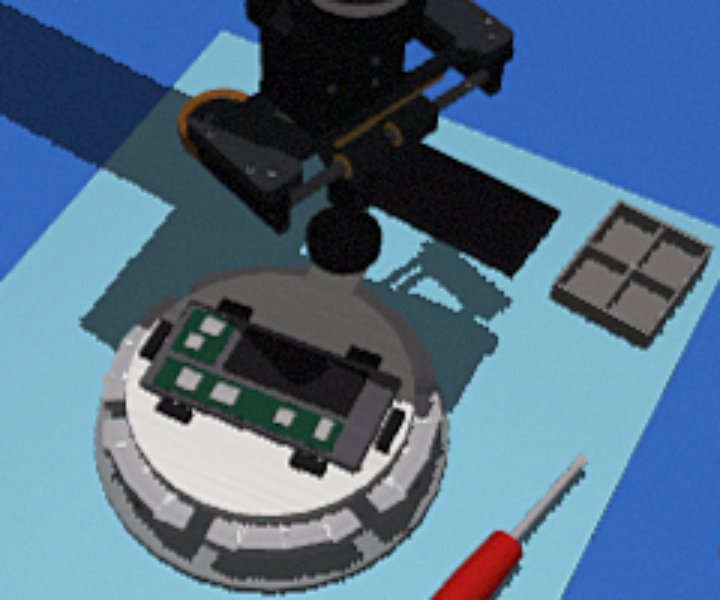

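The picture shows the closed fingers just above the cap, which sits at about (343,240) in this crop. The phone is in its nest. Next I go down, reading the force.

>>> {"method": "carry_out", "body": {
  "rows": [
    [[0, 0, 8, 0, 0, 0], [0, 0, 18, 0, 0, 0], [0, 0, 26, 0, 0, 0], [0, 0, 30, 0, 0, 0], [0, 0, 33, 0, 0, 0], [0, 0, 36, 0, 0, 0], [0, 0, 36, 0, 0, 0], [0, 0, 36, 0, 0, 0]]
  ]
}}

```text
time: 2.75
position: [0.5564, 0.0969, 0.1456]
tool_rot: [0.177, 0.984, 0.0, 0.0]
ft_force: [-0.6, 1.6, 3.7]
grip_width: 0.0004
```

>>> {"method": "carry_out", "body": {
  "rows": [
    [[0, 0, 2, 0, 0, 0], [0, 0, 4, 0, 0, 0], [0, 0, 6, 0, 0, 0], [0, 0, 8, 0, 0, 0], [0, 0, 9, 0, 0, 0], [0, 0, 9, 0, 0, 0], [0, 0, 9, 0, 0, 0]]
  ]
}}

```text
time: 3.45
position: [0.5571, 0.0969, 0.1371]
tool_rot: [0.177, 0.984, 0.0, 0.001]
ft_force: [-0.1, 1.3, 7.7]
grip_width: 0.0005
```

>>> {"method": "carry_out", "body": {
  "rows": [
    [[0, 0, 1, 0, 0, 0], [0, 0, 2, 0, 0, 0], [0, 0, 2, 0, 0, 0], [0, 0, 2, 0, 0, 0]]
  ]
}}

```text
time: 3.85
position: [0.5585, 0.0969, 0.1369]
tool_rot: [0.177, 0.984, 0.001, 0.003]
ft_force: [-0.9, 1.4, 17.4]
grip_width: 0.0001
```

```bash
cat > arc.py <<'E'
import sys
from rig import robot
from h import *
from scipy.spatial.transform import Rotation as S
R=S.from_quat([.1765,.9843,0,0])
r0=R.inv().apply([.5557-.562,.096+.0155,0])
print(r0*1e3)
for t in map(float,sys.argv[1:]):
    d=S.from_rotvec([0,0,np.radians(t)]).apply(r0)-r0
    print(t,np.round(d*1e3,1).tolist(),round(t/8,3), np.round(R.apply(d),3))
E
python3 arc.py 1 3 6 9 12 15 18 21 24 27 30
```

```text
[ 44.64908582 102.36405197   0.        ]
1.0 [-1.8, 0.8, 0.0] 0.125 [0.002 0.    0.   ]
3.0 [-5.4, 2.2, 0.0] 0.375 [0.006 0.    0.   ]
6.0 [-10.9, 4.1, 0.0] 0.75 [0.012 0.    0.   ]
9.0 [-16.6, 5.7, 0.0] 1.125 [ 0.018 -0.     0.   ]
12.0 [-22.3, 7.0, 0.0] 1.5 [ 0.023 -0.001  0.   ]
15.0 [-28.0, 8.1, 0.0] 1.875 [ 0.029 -0.002  0.   ]
18.0 [-33.8, 8.8, 0.0] 2.25 [ 0.035 -0.004  0.   ]
21.0 [-39.6, 9.2, 0.0] 2.625 [ 0.04  -0.005  0.   ]
24.0 [-45.5, 9.3, 0.0] 3.0 [ 0.046 -0.007  0.   ]
27.0 [-51.3, 9.1, 0.0] 3.375 [ 0.051 -0.009  0.   ]
30.0 [-57.2, 8.6, 0.0] 3.75 [ 0.057 -0.012  0.   ]
```

>>> {"method": "carry_out", "body": {
  "rows": [
    [[-1.8, 0.8, 0, 0, 0, 0.125], [-5.4, 2.2, 0, 0, 0, 0.375], [-10.9, 4.1, 0, 0, 0, 0.75], [-16.6, 5.7, 0, 0, 0, 1.125], [-22.3, 7, 0, 0, 0, 1.5], [-28, 8.1, 0, 0, 0, 1.875], [-33.8, 8.8, 0, 0, 0, 2.25], [-39.6, 9.2, 0, 0, 0, 2.625], [-45.5, 9.3, 0, 0, 0, 3], [-51.3, 9.1, 0, 0, 0, 3.375], [-57.2, 8.6, 0, 0, 0, 3.75], [-57.2, 8.6, 0, 0, 0, 3.75]]
  ]
}}

```text
time: 5.05
position: [0.6155, 0.0834, 0.137]
tool_rot: [0.425, 0.905, 0.0, 0.003]
ft_force: [-0.8, -3.4, 15.7]
grip_width: 0.0004
```

Run:
```python
from rig import robot
from h import *
import pickle
o=robot.get_obs(); print({k:np.round(o[k],4) for k in("time","q","position","ft_force")})
d={n:robot.camera(n) for n in("scene","top")}; pickle.dump(d,open("c2.pkl","wb"))
a=cv2.resize(d["scene"]["color"][150:340,230:430],(400,380)); b=cv2.resize(d["top"]["color"][170:360,250:450],(400,380))
cv2.imwrite("pics/s2.png",np.hstack([a,b])[:,:,::-1])
```

```text
{'time': np.float64(5.05), 'q': array([-0.0442,  0.7218,  1.5633, -0.0029,  0.85  , -0.7341]), 'position': array([0.6155, 0.0834, 0.137 ]), 'ft_force': array([-0.8062, -3.4183, 15.727 ])}
```

View pics/s2.png

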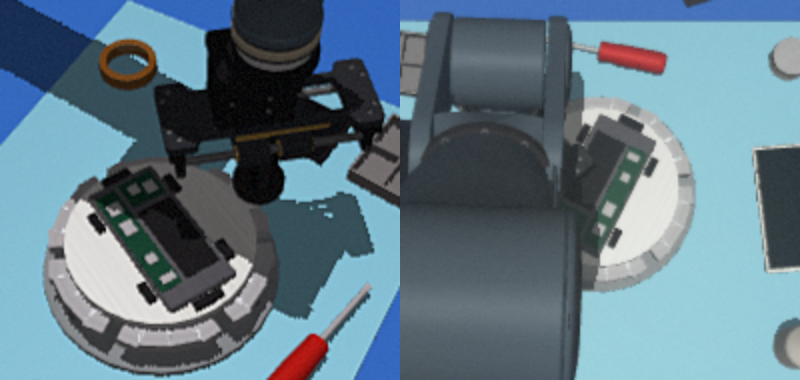

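The table has turned about 30° with the cap held in, and the phone is still in its nest. Now the second half of the arc.

>>> {"method": "carry_out", "body": {
  "rows": [
    [[-1.8, 0.8, 0, 0, 0, 0.125], [-5.4, 2.2, 0, 0, 0, 0.375], [-10.9, 4.1, 0, 0, 0, 0.75], [-16.6, 5.7, 0, 0, 0, 1.125], [-22.3, 7, 0, 0, 0, 1.5], [-28, 8.1, 0, 0, 0, 1.875], [-33.8, 8.8, 0, 0, 0, 2.25], [-39.6, 9.2, 0, 0, 0, 2.625], [-45.5, 9.3, 0, 0, 0, 3], [-51.3, 9.1, 0, 0, 0, 3.375], [-57.2, 8.6, 0, 0, 0, 3.75], [-57.2, 8.6, 0, 0, 0, 3.75], [-57.2, 8.6, 0, 0, 0, 3.75]]
  ]
}}

```text
time: 6.45
position: [0.6567, 0.0445, 0.137]
tool_rot: [0.645, 0.764, -0.001, 0.002]
ft_force: [-4.2, -2.8, 15.9]
grip_width: 0.0004
```

Run:
```python
from rig import robot
from h import *
import pickle
o=robot.get_obs(); print({k:np.round(o[k],4) for k in("time","q","position","ft_force")})
d={n:robot.camera(n) for n in("scene","top")}; pickle.dump(d,open("c3.pkl","wb"))
d0=pickle.load(open("c0.pkl","rb"))
def green(c,z=.065):
    hsv=cv2.cvtColor(c["color"],cv2.COLOR_RGB2HSV)
    m=((hsv[...,0]>55)&(hsv[...,0]<88)&(hsv[...,1]>110)&(hsv[...,2]<140)).astype(np.uint8)
    m=cv2.morphologyEx(m,cv2.MORPH_CLOSE,np.ones((3,3),np.uint8))
    v,u=np.nonzero(m[200:330,230:420]); return np.array([ray(c,a+230,b+200,z)[:2] for a,b in zip(u,v)])
for n in d:
    print(n)
    for e in(d0,d):
        W=green(e[n]).astype(np.float32)*1000; r=cv2.minAreaRect(W); k,_=W.mean(0),0
        w=W-W.mean(0); ev,V=np.linalg.eigh(w.T@w); a=V[:,1]
        print(len(W),r,W.mean(0),np.degrees(np.arctan2(a[1],a[0]))%180)
a=cv2.resize(d["scene"]["color"][150:340,230:430],(400,380)); b=cv2.resize(d["top"]["color"][170:360,250:450],(400,380))
cv2.imwrite("pics/s3.png",np.hstack([a,b])[:,:,::-1])
```

```text
{'time': np.float64(6.45), 'q': array([-0.1006,  0.7602,  1.4593, -0.0039,  0.9197, -0.2679]), 'position': array([0.6567, 0.0445, 0.137 ]), 'ft_force': array([-4.2126, -2.806 , 15.9073])}
scene
613 ((571.5966796875, 64.86909484863281), (275.8975830078125, 130.84718322753906), 79.36570739746094) [550.0902   -21.914553] 60.87793
803 ((596.248046875, 78.01497650146484), (266.271484375, 179.2296600341797), 45.60831069946289) [563.4225    27.640158] 69.14466
topTraceback (most recent call last):
  File "<stdin>", line 15, in <module>
cv2.error: OpenCV(4.12.0) /io/opencv/modules/imgproc/src/convhull.cpp:143: error: (-215:Assertion failed) total >= 0 && (depth == CV_32F || depth == CV_32S) in function 'convexHull'
```

```bash
cat > ang.py <<'E'
import pickle,sys
from h import *
def green(c,z=.065):
    r,g,b=[c["color"][...,i].astype(int) for i in range(3)]
    m=((g>1.4*r)&(g>1.1*b)&(g>25)).astype(np.uint8); m[:190]=0;m[345:]=0;m[:,:225]=0;m[:,430:]=0
    m=cv2.morphologyEx(m,cv2.MORPH_CLOSE,np.ones((5,5),np.uint8))
    k=max(cv2.findContours(m,0,1)[0],key=cv2.contourArea)
    return k,np.array([ray(c,a,b,z)[:2] for a,b in k[:,0]]).astype(np.float32)*1000
if __name__=="__main__":
    out=[]
    for f in sys.argv[1:]:
        d=pickle.load(open(f,"rb"))
        for n in("scene","top"):
            k,W=green(d[n]); r=cv2.minAreaRect(W); B=cv2.boxPoints(r); e=[B[1]-B[0],B[2]-B[1]]; a=max(e,key=np.linalg.norm)
            print(f,n,np.round(r[0]),np.round(r[1]),"long axis",np.degrees(np.arctan2(a[1],a[0]))%180)
            im=d[n]["color"].copy(); cv2.drawContours(im,[k],-1,(255,0,0),1)
            s=np.s_[150:340,230:430] if n=="scene" else np.s_[170:360,250:450]
            out.append(cv2.resize(im[s],(400,380)))
    cv2.imwrite("pics/%s.png"%f[:-4],np.hstack(out[-2:])[:,:,::-1])
E
python3 ang.py c0.pkl c2.pkl c3.pkl
```

```text
c0.pkl scene [556. -18.] [122.  63.] long axis 4.345655
c0.pkl top [559. -17.] [120.  61.] long axis 4.33517
c2.pkl scene [555. -14.] [ 62. 122.] long axis 152.20215
c2.pkl top [551. -32.] [ 21. 117.] long axis 152.48279
c3.pkl scene [557. -11.] [ 63. 121.] long axis 123.168655
c3.pkl top [566. -58.] [20. 33.] long axis 123.47574
```

View pics/c3.png

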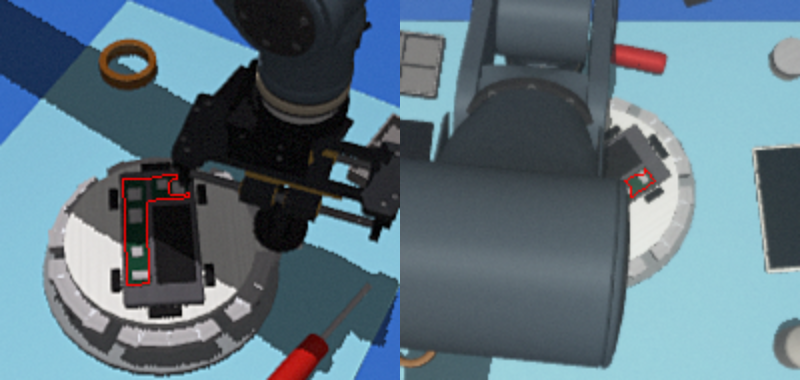

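The table has turned about 61.2° by the scene view and 60.8° by the TCP, against 60° wanted. I'll ease back about 1° and check.

>>> {"method": "carry_out", "body": {
  "rows": [
    [[1, -0.4, 0, 0, 0, -0.06], [1.9, -0.8, 0, 0, 0, -0.125], [1.9, -0.8, 0, 0, 0, -0.125], [1.9, -0.8, 0, 0, 0, -0.125]]
  ]
}}

```text
time: 6.95
position: [0.6555, 0.0465, 0.137]
tool_rot: [0.638, 0.77, -0.001, 0.002]
ft_force: [-4.4, -2.8, 16.6]
grip_width: 0.0005
```

```bash
cat > snap.py <<'E'
import sys,pickle
from rig import robot
from h import np
o=robot.get_obs(); print({k:np.round(o[k],4).tolist() for k in("time","position","tool_rot","ft_force")})
pickle.dump({n:robot.camera(n) for n in("scene","top")},open(sys.argv[1],"wb"))
E
python3 snap.py c4.pkl; python3 ang.py c4.pkl
```

```text
{'time': 6.95, 'position': [0.6555, 0.0465, 0.137], 'tool_rot': [0.6378, 0.7702, -0.0007, 0.0017], 'ft_force': [-4.3712, -2.8493, 16.5635]}
c4.pkl scene [555. -12.] [ 61. 122.] long axis 121.452644
c4.pkl top [566. -56.] [20. 38.] long axis 123.57446
```

```bash
cat > ang2.py <<'E'
import sys,pickle
from ang import *
# long outer edge of the green board, then line fit (world plane)
def edge(c):
    k,W=green(c); best=None
    r=cv2.minAreaRect(W); B=cv2.boxPoints(r)
    res=[]
    for i in range(4):
        p,q=B[i],B[(i+1)%4]
        L=np.linalg.norm(q-p)
        if L<90: continue
        u=(q-p)/L; n=np.array([-u[1],u[0]]); s=(W-p)@u; t=abs((W-p)@n)
        K=W[(t<7)&(s>12)&(s<L-12)]
        if len(K)>8:
            v=cv2.fitLine(K,cv2.DIST_HUBER,0,.01,.01).ravel(); res.append((len(K),round(float(np.degrees(np.arctan2(v[1],v[0]))%180),2)))
    return sorted(res)[::-1]
for f in sys.argv[1:]:
    d=pickle.load(open(f,"rb"))
    for n in("scene","top"): print(f,n,edge(d[n]))
E
python3 ang2.py c0.pkl c2.pkl c3.pkl c4.pkl
```

```text
c0.pkl scene [(49, 4.5), (9, 176.95)]
c0.pkl top [(44, 4.59), (9, 172.84)]
c2.pkl scene [(37, 152.26), (13, 156.59)]
c2.pkl top [(44, 152.23), (34, 153.05)]
c3.pkl scene [(43, 123.57), (9, 78.44)]
c3.pkl top []
c4.pkl scene [(44, 124.07), (13, 96.67)]
c4.pkl top []
```

The edge fit gives 60.4° turned, within the ±2° capture range, and there is no tangential load. I'll let the cap up and clear straight upwards.

>>> {"method": "carry_out", "body": {
  "rows": [
    [[0, 0, -2, 0, 0, 0], [0, 0, -4, 0, 0, 0], [0, 0, -6, 0, 0, 0], [0, 0, -9, 0, 0, 0], [0, 0, -12, 0, 0, 0], [0, 0, -16, 0, 0, 0], [0, 0, -22, 0, 0, 0], [0, 0, -32, 0, 0, 0], [0, 0, -50, 0, 0, 0], [0, 0, -75, 0, 0, 0], [0, 0, -100, 0, 0, 0], [0, 0, -120, 0, 0, 0], [0, 0, -130, 0, 0, 0], [0, 0, -130, 0, 0, 0]]
  ]
}}

```text
time: 8.45
position: [0.6556, 0.0483, 0.2661]
tool_rot: [0.638, 0.77, 0.001, 0.001]
ft_force: [-0.2, -0.1, -0.4]
grip_width: 0.0004
```

```bash
python3 snap.py c5.pkl; python3 ang.py c5.pkl; python3 ang2.py c5.pkl
python3 - <<'E'
from h import *
import pickle
c=pickle.load(open("c5.pkl","rb"))["scene"]
u,v=np.round(proj(c,[.656,.046,.079])).astype(int); print(u,v)
T=np.linalg.inv(c["camera_from_world"])
for y in range(v-5,v+6,2):
    print([round(float((T[:3,:3]@np.linalg.inv(c["K"])@[x,y,1]*c["depth"][y,x]+T[:3,3])[2]),4) for x in range(u-6,u+7,3)])
E
```

```text
{'time': 8.45, 'position': [0.6556, 0.0483, 0.2661], 'tool_rot': [0.6382, 0.7699, 0.0011, 0.0015], 'ft_force': [-0.1822, -0.1159, -0.365]}
c5.pkl scene [557. -11.] [ 63. 122.] long axis 124.80234
c5.pkl top [559. -44.] [20. 66.] long axis 125.30925
c5.pkl scene [(44, 124.35), (10, 116.38)]
c5.pkl top []
371 258
[0.0801, 0.078, 0.0795, 0.0788, 0.0803]
[0.0806, 0.0786, 0.077, 0.0806, 0.0796]
[0.0771, 0.0793, 0.0779, 0.0793, 0.0783]
[0.077, 0.0791, 0.0787, 0.0785, 0.0788]
[0.0778, 0.0799, 0.0781, 0.0766, 0.0823]
[0.0789, 0.0772, 0.0799, 0.078, 0.0774]
```

View pics/c5.png

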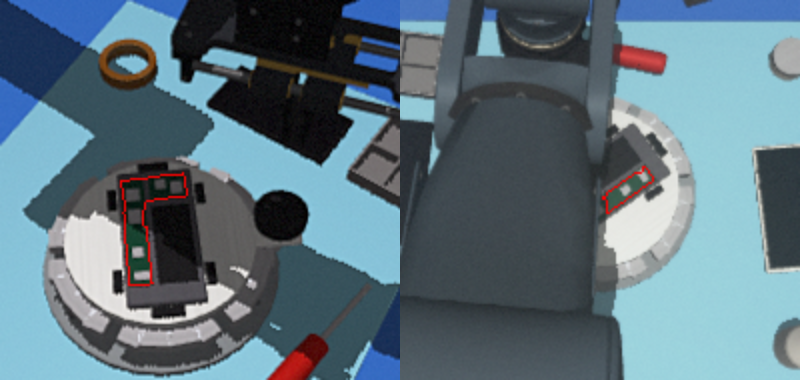

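The cap is at 79 mm, so fully sprung up and locked. The table has turned about 60.1°, the phone is in its nest, and the arm is clear. Handing in.

```bash
python3 -c "
from rig import robot
print(robot.hand_in())"
```

```text
the job is handed in; nothing more can be done
None
```

The phone holder is indexed one notch clockwise, and I've handed the job in; it took about 8.5 s of robot time. With the fingers shut, I pushed the cap to its stop and held it there with about 16 N. I swung it round with the table, eased back about 1° after a slight overshoot, and lifted straight off.

**Lock:** the floor of the cap's dish read about 79 mm high after release, which is fully sprung up. The table measured about 60.1° from its start.

**Phone and arm:** the phone is still in its nest in the last picture. The arm ended about 12 cm clear of the cap, with no contact force. Nothing else on the mat looks moved, but I only checked that by eye, and the arm hides part of the mat.

**Disagreements:** before release, the rougher box fit on the phone's green board scattered by up to 2.5° (62.9° at worst), and the arm's own position gave 58–60°. I went by the line fit to the board's long edge, which gave 60.4°, and the cap springing fully up agreed with it.

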